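Free the punched strip: open the clamp, unlatch and hold up the leaf

TASK

The brass strip in the hinged-leaf punching jig has been punched and is about to be drawn out by hand. First swing the toggle clamp's handle right back, so that its arm lifts well clear of the strip. Then take the ball knob of the spring latch on the leaf's free end, slide it sideways until the bolt is out of its keeper, lift the leaf by the knob and finish while still holding it there, steady, raised about 40 degrees: do not let go or put it down. Leave the strip lying in its guides and the tools on the bench where they are.

Things in the scene. Friction and masses are not known exactly. Their poses are not given: they have to be found in the camera images.
- jig: Punching jig fixed to the bench, 230 x 320 mm: steel die block under a hinged aluminium leaf, and along +y a feed block (top 50 mm above the bench) with the toggle clamp. Origin: on the bench under the strip's middle line, in the die. x: from leaf's free end to its hinge; y: along the strip towards the clamp; z up. The latch's keeper is a hook at x -80, y +41 to +64, its top 84.5 mm high.
- leaf: Aluminium leaf 12 mm thick, 76 wide, 165 from hinge to free end, with seven guide holes; 0.45 to 0.75 kg with its latch. Origin: on the hinge axis, which lies along the jig's y at jig x = +75 mm, 59.5 mm above the bench. Its own x points from free end to hinge, z out of its upper face; closed, its axes are parallel to the jig's.
- leaf_angle (a joint): Leaf angle (rad): 0 closed and level, grows as the free end rises, stop at 1.9. Let go below 1.2 it falls back; nothing props it. While the bolt is under the keeper the leaf lifts less than 0.03.
- latch: Spring latch on top of the leaf's free end: square bolt sliding along the leaf's y, upright 8 mm stem, black 25 mm ball knob. Origin: centre of the ball; closed at jig x -80, y 0, 110 mm above the bench; nothing within 60 mm of it stands above 86 mm. In the leaf's frame: x -155, y minus the slide, z +50.5 mm. The ball pivots between fingers that close along y while the leaf turns.
- latch_slide (a joint): Latch travel (m): 0 shot home by its spring, 0.016 fully drawn. Draw it towards the jig's -y, away from keeper and clamp. The bolt lies 9 mm under the keeper, so the leaf is free from 0.0095 on. Spring 5 N at 0, 12 N fully drawn.
- clamp: Upright-handle toggle clamp of steel plates on the feed block. Origin: underside of its base (50 mm above the bench), under its arm's pivot. The arm points to the clamp's -x (the jig's -y) over the strip; the handle opens towards the clamp's +x (the jig's +y). Starts closed; under 10 N at the grip takes it over centre, then it moves freely; past half way it falls open to its stop and stays.
- handle_grip (a point): Middle of the clamp handle's round black grip, 20 mm thick, 98 mm long. In the clamp's frame (x, z) it starts at (-24, 121) mm, the grip leaning 0.14 rad towards the arm, and goes on an arc of radius 104.5 mm about (-4, 17) mm to (+95, 50) mm fully open, y = 0 throughout; the handle turns 1.57 rad on the way.
- clamp_angle (a joint): Angle of the clamp's arm (rad): 0 clamped on the strip, 1.4 fully open, nearly upright. It stays near 0 for the first 0.25 rad of the handle's turn.
- strip: Loose brass strip 220 x 40 x 2 mm with punched holes, in low guides under the leaf, its long side along the jig's y, one end under the clamp's rubber tip. Origin: centre of its underside, 50 mm above the bench.
- hammer: Bystander: cross-pein hammer, wooden handle, 240 mm long, 100 mm over the head, lying to the robot's right. Origin: underside, near the middle of its length.
- punch: Bystander: doming punch 127 mm long, 16 mm thick, lying to the right. Origin: underside, near its middle.
- doming_block: Bystander: steel doming block 60 x 60 x 50 mm with round pits, to the left. Origin: centre of its underside.
- polish_tin: Bystander: round aluminium tin, 68 mm across, 45 mm high, to the left. Origin: centre of its underside.
There are look-alikes about, which are no part of the job. Several things have the shape of the strip; the one meant has the colours described above.

How it is judged:
By the outcome, as a careful person would: the job done as asked, in the order asked, and still so for the second after the job is handed in, while the arm keeps its last pose, push and grip.
It also fails if it takes over 54 s, if anything falls off the work surface, if the arm or the gripper's body presses on something with over 40 N, if the wrist force passes 120 N, or if a joint passes its speed limit or range.

ROBOT

A 6-joint arm with a two-finger parallel gripper is mounted at the origin on the work surface. World frame = base frame: x ahead of the robot, y to its left, z up, the work surface at z = 0. Lengths are in m, angles in rad, forces in N, time in s.
With the tool pointing down it reaches from about 0.35 to 0.725 m from the base axis. Payload 6 kg.
Tool frame: the origin (TCP) lies on the front face of the gripper's body, between the roots of the fingers; the fingertips stand 73 mm ahead of it and the grasp point (between the pads) lies 54 mm ahead of it (tcp_to_tips is the distance from the TCP to the fingertips, in m); z points along the fingers, y is the line along which they close (so a half turn about z gives the same grasp; the last joint's range is limited). The gripper opens to 85 mm and grips with 20 to 120 N. Pads are 22 mm wide; open, the fingers measure 114 mm over their backs; the gripper's body (76 mm by 85 mm) begins 54 mm behind the grasp point. The pads swing forward as they close: fully open they stand 13 mm farther back than shut.
Start: joints at [1.658, 0.04, 0.085, 0, -1.615, -0.334], TCP at [0.147, 0.582, 0.304] pointing down, gripper open.
Joint ranges: [-2.56, 2.56], [-1.29, 2.01], [-1.08, 1.49], [-3.29, 1.98], [-2.81, -0.18], [-2.99, 2.99]. Speed limits (rad/s): [2.57, 2.57, 3.01, 3.14, 3.14, 3.14].

INTERFACE

Orientations are given as a unit quaternion [w, x, y, z].
In Python, from plant import state, snapshot, job_done, tcp_to_tips gives the robot as it stands.
- The arm moves only by the shell command python3 -m pendant 'ROWS' [FORCE]. ROWS is JSON, a list of rows, each an object of numbers: "dx", "dy", "dz": the shift along the tool's x, y, z in cm; "rx", "ry", "rz": the turn, a rotation vector about the tool's x, y, z in rad; "fingers": the finger opening in cm, from 0 to 8.54. A call has 1 to 20 rows; each row is the pose to reach, as a shift and turn from the pose commanded when the call began, along the tool's axes at that moment; what a row does not reach only later rows make up. A row lasts 1/10 s, in which the tool goes at most 50 mm and 8.59 degrees, less where a joint would pass 70% of its speed; a pose out of reach is approached as far as the arm can. A call with a gripper value outside its range is refused whole. The fingers move at their own pace and stop on an object; FORCE is the grip in N (left out, the last holds). Time passes only in rows, so rows that repeat a pose let the fingers close. It gives the time, the measured TCP pose, the force, the opening and the grip force at its end, in the units of the state.
- state(): the state, without advancing time (a new reading comes with each control period).
- snapshot(name): name is "scene" or "top" or "wrist"; returns a dict with "image" (420x560x3 uint8, red, green, blue), "z_map" (420x560 float32, m along the optical axis (not along the pixel's ray), 0 where there is no reading), "K" (3x3 intrinsics, pixels), "xyz" and "rotation" of the camera in the world; the wrist camera has in their place "mount" (4x4, takes a point from camera to tool coordinates, whose origin is the TCP and whose axes are the flange's). Camera axes: x right, y up, looking along -z (the intrinsics and any distortion apply to the point x, -y, -z); pixel columns grow to the right and rows downward; lengths in m; the calibration is good to about 2 mm. A picture is of the moment at which its call begins: read the wrist's pose just before it.
- job_done(): hands the job in; it is judged then, once.
The state is a dict: "time": time; "qpos": joint angles; "qvel": joint speeds; "effort": joint torques, N m; "tcp_pos": TCP position; "ee_rot": TCP orientation; "contact_force": force on the tool from outside, world axes, zero at the start; "wrist_torque": the same for the moment, N m; "gripper_width": finger opening in m; "grip_force": force on a finger pad.
Only numpy, scipy, OpenCV 4.12 (cv2) and the standard library are available. Lean on these libraries where they do the work, as an engineer would, in place of code of your own. Each camera call takes 0.05 s, during which the arm holds its last target. There are 200 camera calls.

## Working session

There is one attempt and no reset: what is moved stays moved. The work goes in short steps, Python scripts to look and compute and a shell command to move; the robot and the scene stay as the last step left them, time stands still between calls to the robot, and variables do not carry over. Pictures are saved under pics/ and viewed, at most 10 in all, crops included, and the job is handed in when it is done.

```bash
mkdir -p pics; ls
cat > h.py <<'E'
import numpy as np,cv2
from plant import state,snapshot,job_done,tcp_to_tips
from scipy.spatial.transform import Rotation as R
def snap(n,f):
    s=state(); d=snapshot(n); cv2.imwrite('pics/'+f+'.png',d['image'][:,:,::-1]); np.savez('pics/'+f,**{k:np.array(v) for k,v in d.items()},tp=s['tcp_pos'],tq=s['ee_rot']); return d
def cloud(f):
    d=np.load('pics/'+f+'.npz'); z=d['z_map']; K=d['K']; v,u=np.mgrid[:420,:560]
    p=np.stack([(u-K[0,2])/K[0,0]*z,-(v-K[1,2])/K[1,1]*z,-z],-1)
    if 'xyz' in d:
        r=d['rotation']; 
        if r.shape!=(3,3): r=R.from_quat(r,scalar_first=True).as_matrix()
        return p@r.T+d['xyz'],d
    M=d['mount']; p=p@M[:3,:3].T+M[:3,3]; r=R.from_quat(d['tq'],scalar_first=True).as_matrix()
    return p@r.T+d['tp'],d
E
python3 - <<'E'
from h import *
print(state()); d=snap('top','top'); d2=snap('scene','scene')
for x in (d,d2): print({k:v for k,v in x.items() if k not in('image','z_map')})
E
```

```text
pics
{'time': 0.0, 'qpos': array([ 1.65773429e+00,  4.08283035e-02,  8.37762514e-02, -4.52189298e-04,
       -1.61549941e+00, -3.33712321e-01]), 'qvel': array([ 4.11772699e-04, -9.47815215e-04, -2.59604453e-05, -6.80545490e-04,
       -1.53868852e-03, -3.02986958e-04]), 'effort': array([-3.42338481e-04, -3.68198776e+01,  3.47421885e+01,  6.93232298e+00,
       -5.35713887e-03,  9.69933893e-07]), 'tcp_pos': array([0.14642555, 0.58164743, 0.30285264]), 'ee_rot': array([ 9.05389231e-04,  9.92398266e-01, -1.23064453e-01, -3.76827132e-05]), 'contact_force': array([-0.46296143,  0.01656154, -0.6718939 ]), 'wrist_torque': array([ 0.0505333 , -0.03457607, -0.01834492]), 'grip_force': 0.0, 'gripper_width': 0.08527963791014653}
{'K': array([[524.9826388 ,   0.        , 284.39531953],
       [  0.        , 524.9826388 , 201.25057258],
       [  0.        ,   0.        ,   1.        ]]), 'xyz': array([0.31964226, 0.01925181, 1.31108931]), 'rotation': array([ 0.70783135,  0.06351938, -0.06020798, -0.70093871])}
{'K': array([[483.85546186,   0.        , 270.72801495],
       [  0.        , 483.85546186, 201.23207931],
       [  0.        ,   0.        ,   1.        ]]), 'xyz': array([1.60282586, 0.53778266, 0.95578489]), 'rotation': array([0.46665387, 0.24819363, 0.39096284, 0.7535132 ])}
```

View pics/top.png

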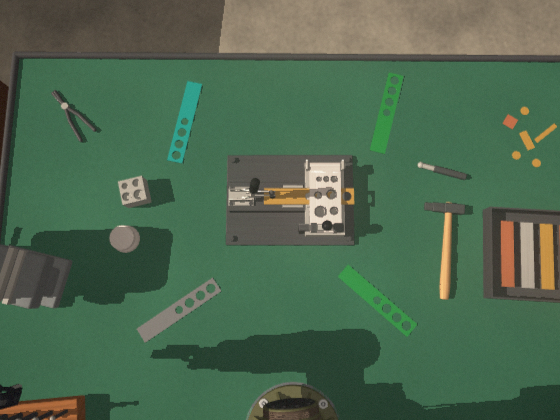

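View pics/scene.png

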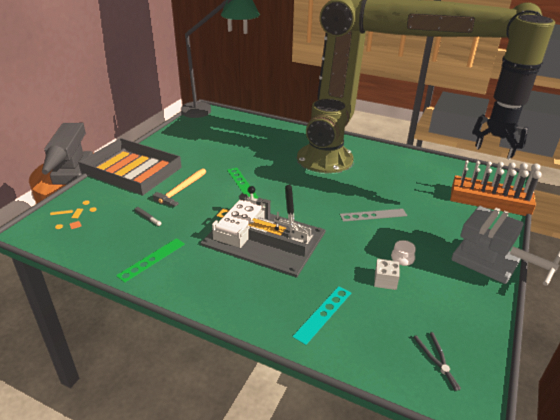

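The top view shows the jig at about (290,200), with +x up and +y left. The knob is at (327,226) and the clamp's black grip at (254,186). The scene view confirms it: ball at (252,188), upright grip at (290,200).

Run:
```python
from h import *
for f,boxes in (('top',{'knob':(316,217,338,238),'grip':(245,174,264,198)}),('scene',{'knob':(244,183,262,198),'grip':(284,182,298,216)})):
    P,d=cloud(f); im=d['image'].astype(int)
    for n,(a,b,c,e) in boxes.items():
        p=P[b:e,a:c].reshape(-1,3); m=(im[b:e,a:c].max(-1).ravel()<50)&(p[:,2]>(.095 if n=='knob' else .12))&(p[:,2]<.25)
        p=p[m]; print(f,n,m.sum(),p.min(0).round(4),p.max(0).round(4),np.median(p,0).round(4))
        if n=='grip' and len(p)>3: print(np.polyfit(p[:,2],p[:,0],1),np.polyfit(p[:,2],p[:,1],1))
# base plate outline
P,d=cloud('top'); im=d['image']; z=P[...,2]
m=((z>.008)&(P[...,0]>.3)&(P[...,0]<.75)&(abs(P[...,1])<.25)).astype(np.uint8); m[:,:222]=0;m[:,360:]=0;m[:148]=0;m[252:]=0
c=max(cv2.findContours(m,0,2)[0],key=cv2.contourArea)[:,0]
q=P[c[:,1],c[:,0]][:,:2].astype(np.float32); r=cv2.minAreaRect(q); print(r)
# strip brass
hsv=cv2.cvtColor(im,cv2.COLOR_RGB2HSV); b=(hsv[...,0]>10)&(hsv[...,0]<28)&(hsv[...,1]>130)&(m>0)&(z>.03)&(z<.07)
q=P[b][:,:2].astype(np.float32); print(len(q),cv2.minAreaRect(q))
```

```text
top knob 3 [ 0.4674 -0.0769  0.1154] [ 0.4832 -0.0744  0.1201] [ 0.47   -0.0766  0.1178]
top grip 66 [0.5447 0.08   0.1417] [0.5638 0.1012 0.2217] [0.5471 0.0888 0.2021]
[0.12315365 0.52507429] [-0.16911448  0.12291807]
scene knob 22 [ 0.4776 -0.0795  0.1085] [ 0.4964 -0.0643  0.124 ] [ 0.4877 -0.0716  0.1168]
scene grip 115 [0.5605 0.0808 0.1349] [0.573  0.1029 0.2225] [0.5678 0.0926 0.1794]
[0.0050506  0.56666314] [-0.12336863  0.11457135]
((0.49506640434265137, 0.01283256709575653), (0.3506803512573242, 0.31974083185195923), 0.6487266421318054)
725 ((0.5572676062583923, -0.03254619985818863), (0.039652395993471146, 0.21787968277931213), 0.17450448870658875)
```

```bash
python3 -m pendant '[{"dz":-3,"dx":5,"dy":4},{"dz":-4,"dx":53,"dy":42,"rz":-0.247,"fingers":0},{"dz":-4,"dx":53,"dy":42,"rz":-0.247,"fingers":0},{"dz":-4,"dx":53,"dy":42,"rz":-0.247,"fingers":0},{"dz":-4,"dx":53,"dy":42,"rz":-0.247,"fingers":0},{"dz":-4,"dx":53,"dy":42,"rz":-0.247,"fingers":0},{"dz":-4,"dx":53,"dy":42,"rz":-0.247,"fingers":0},{"dz":-4,"dx":53,"dy":42,"rz":-0.247,"fingers":0},{"dz":-4,"dx":53,"dy":42,"rz":-0.247,"fingers":0},{"dz":-4,"dx":53,"dy":42,"rz":-0.247,"fingers":0},{"dz":-4,"dx":53,"dy":42,"rz":-0.247,"fingers":0},{"dz":-4,"dx":53,"dy":42,"rz":-0.247,"fingers":0},{"dz":-4,"dx":53,"dy":42,"rz":-0.247,"fingers":0},{"dz":-4,"dx":53,"dy":42,"rz":-0.247,"fingers":0},{"dz":-4,"dx":53,"dy":42,"rz":-0.247,"fingers":0},{"dz":-4,"dx":53,"dy":42,"rz":-0.247,"fingers":0},{"dz":-4,"dx":53,"dy":42,"rz":-0.247,"fingers":0},{"dz":-4,"dx":53,"dy":42,"rz":-0.247,"fingers":0},{"dz":-4,"dx":53,"dy":42,"rz":-0.247,"fingers":0},{"dz":-4,"dx":53,"dy":42,"rz":-0.247,"fingers":0}]'
python3 - <<'E'
from h import *
d=snap('wrist','w1'); print(d['mount'].round(3).tolist(),state()['tcp_pos'],state()['ee_rot'])
E
```

```text
[[0.001, 0.947, 0.321, 0.082], [1.0, -0.0, -0.001, -0.001], [-0.001, 0.321, -0.947, -0.07], [0.0, 0.0, 0.0, 1.0]] [0.14649287 0.58167642 0.30308662] [ 7.17793433e-04  9.92396510e-01 -1.23079857e-01  5.27687580e-06]invalid input
```

View pics/w1.png

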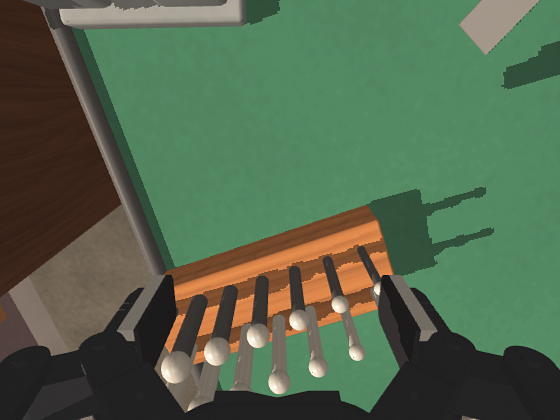

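The wrist view still shows the start position, above a rack of standing tools at (280,320). The pendant refused the call, so I'll send one full row to find the accepted form.

```bash
python3 -m pendant '[{"dx":0,"dy":0,"dz":-5,"rx":0,"ry":0,"rz":0,"fingers":8.5},{"dx":0,"dy":0,"dz":-6,"rx":0,"ry":0,"rz":0,"fingers":8.5}]' 40; python3 -m pendant '[{"dx":1,"dz":-1}]'
```

```text
time: 0.35
tcp_pos: [0.1473, 0.5819, 0.3688]
ee_rot: [-0.003, 0.992, -0.123, 0.001]
contact_force: [0.2, -0.9, 1.9]
gripper_width: 0.0849
grip_force: 0.0invalid input
```

```bash
python3 -m pendant '[{"dx":53,"dy":42,"dz":2,"rx":0,"ry":0,"rz":-0.247,"fingers":0},{"dx":53,"dy":42,"dz":2,"rx":0,"ry":0,"rz":-0.247,"fingers":0},{"dx":53,"dy":42,"dz":2,"rx":0,"ry":0,"rz":-0.247,"fingers":0},{"dx":53,"dy":42,"dz":2,"rx":0,"ry":0,"rz":-0.247,"fingers":0},{"dx":53,"dy":42,"dz":2,"rx":0,"ry":0,"rz":-0.247,"fingers":0},{"dx":53,"dy":42,"dz":2,"rx":0,"ry":0,"rz":-0.247,"fingers":0},{"dx":53,"dy":42,"dz":2,"rx":0,"ry":0,"rz":-0.247,"fingers":0},{"dx":53,"dy":42,"dz":2,"rx":0,"ry":0,"rz":-0.247,"fingers":0},{"dx":53,"dy":42,"dz":2,"rx":0,"ry":0,"rz":-0.247,"fingers":0},{"dx":53,"dy":42,"dz":2,"rx":0,"ry":0,"rz":-0.247,"fingers":0},{"dx":53,"dy":42,"dz":2,"rx":0,"ry":0,"rz":-0.247,"fingers":0},{"dx":53,"dy":42,"dz":2,"rx":0,"ry":0,"rz":-0.247,"fingers":0},{"dx":53,"dy":42,"dz":2,"rx":0,"ry":0,"rz":-0.247,"fingers":0},{"dx":53,"dy":42,"dz":2,"rx":0,"ry":0,"rz":-0.247,"fingers":0},{"dx":53,"dy":42,"dz":2,"rx":0,"ry":0,"rz":-0.247,"fingers":0},{"dx":53,"dy":42,"dz":2,"rx":0,"ry":0,"rz":-0.247,"fingers":0},{"dx":53,"dy":42,"dz":2,"rx":0,"ry":0,"rz":-0.247,"fingers":0},{"dx":53,"dy":42,"dz":2,"rx":0,"ry":0,"rz":-0.247,"fingers":0},{"dx":53,"dy":42,"dz":2,"rx":0,"ry":0,"rz":-0.247,"fingers":0}]'
python3 - <<'E'
from h import *
d=snap('wrist','w2'); print(state()['qpos'])
P,d=cloud('w2'); im=d['image'].astype(int)
m=(P[...,2]>.095)&(P[...,2]<.24)&(im.max(-1)<60)&(P[...,0]>.44)&(P[...,0]<.6)
for n,b in (('knob',(P[...,1]<-.04)&(P[...,1]>-.11)&(P[...,0]<.51)),('grip',(P[...,1]>.07)&(P[...,1]<.13))):
    p=P[m&b]; print(n,len(p),p.min(0) if len(p) else'',p.max(0) if len(p) else'')
E
```

```text
time: 2.25
tcp_pos: [0.5575, 0.0459, 0.3444]
ee_rot: [-0.0, 1.0, 0.001, 0.0]
contact_force: [0.6, -0.3, -0.3]
gripper_width: -0.0003
grip_force: 0.0
[ 4.40872679e-01 -5.98146953e-02  5.90958733e-02  5.03127059e-05
 -1.68893230e+00  1.13151685e+00]
knob 522 [ 0.46934081 -0.08438993  0.10474746] [ 0.49131856 -0.06105082  0.12296417]
grip 1664 [0.54916483 0.07756824 0.12995669] [0.56780799 0.10363038 0.22154445]
```

View pics/w2.png

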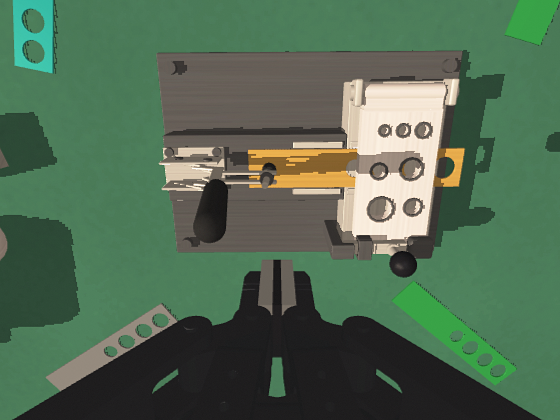

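Wrist view: closed clamp with its black grip at (210,210) and arm tip at (268,175), ball knob at (403,263), brass strip under the arm. The knob is near (0.478, -0.073, 0.110) and the grip near (0.558, 0.091). I'll push the grip towards +y with the closed fingers.

```bash
python3 -m pendant '[{"dx":0,"dy":3,"dz":2,"rx":0,"ry":0,"rz":0,"fingers":0},{"dx":0,"dy":3,"dz":5,"rx":0,"ry":0,"rz":0,"fingers":0},{"dx":0,"dy":3,"dz":9.6,"rx":0,"ry":0,"rz":0,"fingers":0},{"dx":0,"dy":3,"dz":9.6,"rx":0,"ry":0,"rz":0,"fingers":0},{"dx":0,"dy":0,"dz":9.6,"rx":0,"ry":0,"rz":0,"fingers":0},{"dx":0,"dy":-1,"dz":9.6,"rx":0,"ry":0,"rz":0,"fingers":0},{"dx":0,"dy":-2,"dz":9.6,"rx":0,"ry":0,"rz":0,"fingers":0},{"dx":0,"dy":-3,"dz":9.6,"rx":0,"ry":0,"rz":0,"fingers":0},{"dx":0,"dy":-4,"dz":9.7,"rx":0,"ry":0,"rz":0,"fingers":0},{"dx":0,"dy":-5,"dz":9.8,"rx":0,"ry":0,"rz":0,"fingers":0}]'
python3 -m pendant '[{"dx":0,"dy":-1,"dz":0.2,"rx":0,"ry":0,"rz":0,"fingers":0},{"dx":0,"dy":-2,"dz":0.4,"rx":0,"ry":0,"rz":0,"fingers":0},{"dx":0,"dy":-3,"dz":0.6,"rx":0,"ry":0,"rz":0,"fingers":0},{"dx":0,"dy":-4,"dz":0.9,"rx":0,"ry":0,"rz":0,"fingers":0}]'
```

```text
time: 3.3
tcp_pos: [0.5584, 0.0958, 0.2484]
ee_rot: [-0.001, 1.0, 0.0, 0.002]
contact_force: [-0.3, -0.7, 0.3]
gripper_width: -0.0002
grip_force: 0.0
time: 3.7
tcp_pos: [0.5578, 0.1358, 0.2364]
ee_rot: [0.0, 1.0, 0.0, -0.0]
contact_force: [-0.7, -0.2, 0.6]
gripper_width: -0.0001
grip_force: 0.1
```

```bash
python3 -m pendant '[{"dx":0,"dy":-1,"dz":0.3,"rx":0,"ry":0,"rz":0,"fingers":0},{"dx":0,"dy":-2,"dz":0.7,"rx":0,"ry":0,"rz":0,"fingers":0},{"dx":0,"dy":-3,"dz":1.1,"rx":0,"ry":0,"rz":0,"fingers":0},{"dx":0,"dy":-4,"dz":1.5,"rx":0,"ry":0,"rz":0,"fingers":0},{"dx":0,"dy":-5,"dz":1.5,"rx":0,"ry":0,"rz":0,"fingers":0},{"dx":0,"dy":-6,"dz":1.5,"rx":0,"ry":0,"rz":0,"fingers":0},{"dx":0,"dy":-6,"dz":1.5,"rx":0,"ry":0,"rz":0,"fingers":0}]'
python3 - <<'E'
from h import *
snap('scene','s2'); cv2.imwrite('pics/s2c.png',cv2.resize(cv2.imread('pics/s2.png')[140:290,180:380],None,fx=3,fy=3))
E
```

```text
time: 4.4
tcp_pos: [0.5579, 0.1963, 0.2219]
ee_rot: [0.0, 1.0, 0.001, 0.0]
contact_force: [-0.2, -0.2, -0.7]
gripper_width: -0.0
grip_force: 0.0
```

View pics/s2c.png

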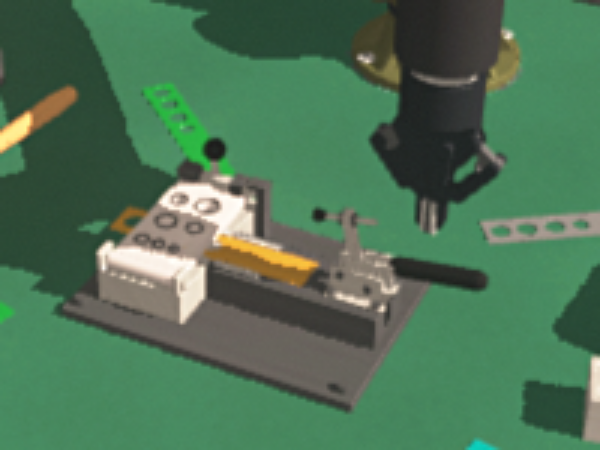

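The clamp is fully open: its arm stands upright at (348,225) and its handle is down at (440,272). The strip is still in its guides. Next I'll rise and hover over the knob.

```bash
python3 -m pendant '[{"dx":0,"dy":0,"dz":-4,"rx":0,"ry":0,"rz":0,"fingers":0},{"dx":0,"dy":0,"dz":-7.8,"rx":0,"ry":0,"rz":0,"fingers":0},{"dx":-3,"dy":5,"dz":-7.8,"rx":0,"ry":0,"rz":0,"fingers":5},{"dx":-5,"dy":9.5,"dz":-7.8,"rx":0,"ry":0,"rz":0,"fingers":5},{"dx":-7,"dy":14,"dz":-7.8,"rx":0,"ry":0,"rz":0,"fingers":5},{"dx":-8,"dy":18.5,"dz":-7.8,"rx":0,"ry":0,"rz":0,"fingers":5},{"dx":-8,"dy":23,"dz":-7.8,"rx":0,"ry":0,"rz":0,"fingers":5},{"dx":-8,"dy":26.9,"dz":-6,"rx":0,"ry":0,"rz":0,"fingers":5},{"dx":-8,"dy":26.9,"dz":-6,"rx":0,"ry":0,"rz":0,"fingers":5},{"dx":-8,"dy":26.9,"dz":-6,"rx":0,"ry":0,"rz":0,"fingers":5},{"dx":-8,"dy":26.9,"dz":-6,"rx":0,"ry":0,"rz":0,"fingers":5}]'
python3 - <<'E'
from h import *
snap('wrist','w3'); P,d=cloud('w3'); im=d['image'].astype(int)
m=(P[...,2]>.105)&(P[...,2]<.15)&(im.max(-1)<70)&(P[...,0]>.45)&(P[...,0]<.51)&(P[...,1]<-.04)&(P[...,1]>-.11)
p=P[m]; print(len(p),p.min(0),p.max(0))
s=np.linalg.lstsq(np.c_[2*p,np.ones(len(p))],(p**2).sum(1),rcond=None)[0]; print('sphere',s[:3],np.sqrt(s[3]+s[:3]@s[:3]))
E
```

```text
time: 5.55
tcp_pos: [0.4781, -0.0737, 0.2826]
ee_rot: [0.0, 1.0, 0.0, 0.001]
contact_force: [-0.4, -0.4, 0.3]
gripper_width: 0.0499
grip_force: 0.0
904 [ 0.46808236 -0.08574866  0.10619298] [ 0.49120325 -0.06155121  0.12376397]
sphere [ 0.47884145 -0.07367666  0.11020295] 0.012103774562140932
```

View pics/w3.png

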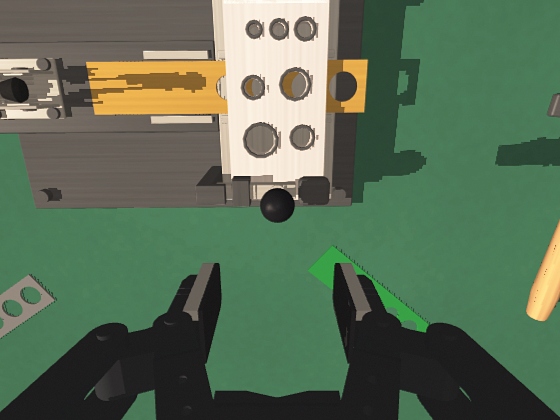

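The ball knob sits at (277,205), centred between the open fingers. The sphere fit puts it at (0.479, -0.074, 0.110). Descend and grip.

```bash
python3 -m pendant '[{"dx":0.1,"dy":0,"dz":3,"rx":0,"ry":0,"rz":0,"fingers":5},{"dx":0.1,"dy":0,"dz":6,"rx":0,"ry":0,"rz":0,"fingers":5},{"dx":0.1,"dy":0,"dz":9,"rx":0,"ry":0,"rz":0,"fingers":5},{"dx":0.1,"dy":0,"dz":10.5,"rx":0,"ry":0,"rz":0,"fingers":5},{"dx":0.1,"dy":0,"dz":11.6,"rx":0,"ry":0,"rz":0,"fingers":5},{"dx":0.1,"dy":0,"dz":11.6,"rx":0,"ry":0,"rz":0,"fingers":5},{"dx":0.1,"dy":0,"dz":11.6,"rx":0,"ry":0,"rz":0,"fingers":1.5},{"dx":0.1,"dy":0,"dz":11.6,"rx":0,"ry":0,"rz":0,"fingers":1.5},{"dx":0.1,"dy":0,"dz":11.6,"rx":0,"ry":0,"rz":0,"fingers":1.5},{"dx":0.1,"dy":0,"dz":11.6,"rx":0,"ry":0,"rz":0,"fingers":1.5},{"dx":0.1,"dy":0,"dz":11.6,"rx":0,"ry":0,"rz":0,"fingers":1.5},{"dx":0.1,"dy":0,"dz":11.6,"rx":0,"ry":0,"rz":0,"fingers":1.5}]' 60
```

```text
time: 6.8
tcp_pos: [0.4796, -0.0741, 0.1678]
ee_rot: [0.0, 1.0, 0.0, 0.001]
contact_force: [-1.5, 1.6, 6.6]
gripper_width: 0.0218
grip_force: 58.5
```

Run:
```python
from h import *
snap('wrist','w4'); snap('scene','s4')
a=cv2.imread('pics/w4.png')[120:330,140:420]; b=cv2.resize(cv2.imread('pics/s4.png')[130:230,190:320],None,fx=4,fy=4)
a=cv2.resize(a,(533,400)); b=cv2.resize(b,(260,200)); c=np.zeros((600,560,3),np.uint8); c[:400,:533]=a; c[400:,:260]=b; cv2.imwrite('pics/c4.png',c)
```

```text
(no output)
```

View pics/c4.png

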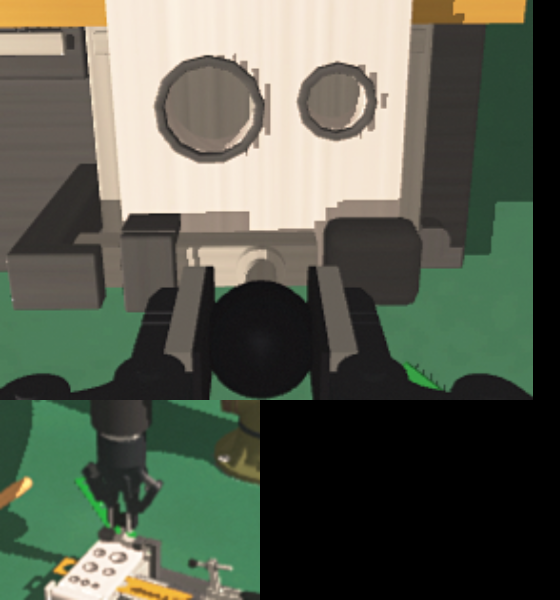

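The ball is centred between the pads at (262,340), but the opening reads 21.8 mm instead of 25 and there is an upward force. I'll reseat about 3 mm lower and compare.

```bash
python3 -m pendant '[{"dx":0,"dy":0,"dz":0,"rx":0,"ry":0,"rz":0,"fingers":3.5},{"dx":0,"dy":0,"dz":0,"rx":0,"ry":0,"rz":0,"fingers":3.5},{"dx":0,"dy":0,"dz":0.3,"rx":0,"ry":0,"rz":0,"fingers":3.5},{"dx":0,"dy":0,"dz":0.3,"rx":0,"ry":0,"rz":0,"fingers":3.5},{"dx":0,"dy":0,"dz":0.3,"rx":0,"ry":0,"rz":0,"fingers":1.5},{"dx":0,"dy":0,"dz":0.3,"rx":0,"ry":0,"rz":0,"fingers":1.5},{"dx":0,"dy":0,"dz":0.3,"rx":0,"ry":0,"rz":0,"fingers":1.5},{"dx":0,"dy":0,"dz":0.3,"rx":0,"ry":0,"rz":0,"fingers":1.5},{"dx":0,"dy":0,"dz":0.3,"rx":0,"ry":0,"rz":0,"fingers":1.5}]' 60
```

```text
time: 7.8
tcp_pos: [0.4788, -0.074, 0.1628]
ee_rot: [0.0, 1.0, 0.0, -0.0]
contact_force: [-0.9, -1.1, 0.1]
gripper_width: 0.0221
grip_force: 58.6
```

Same width with no vertical force, so the pads are simply soft. Now draw the latch.

```bash
python3 -m pendant '[{"dx":0,"dy":0.4,"dz":0,"rx":0,"ry":0,"rz":0,"fingers":1.5},{"dx":0,"dy":0.8,"dz":0,"rx":0,"ry":0,"rz":0,"fingers":1.5},{"dx":0,"dy":1.2,"dz":0,"rx":0,"ry":0,"rz":0,"fingers":1.5},{"dx":0,"dy":1.5,"dz":0,"rx":0,"ry":0,"rz":0,"fingers":1.5},{"dx":0,"dy":1.5,"dz":0,"rx":0,"ry":0,"rz":0,"fingers":1.5},{"dx":0,"dy":1.5,"dz":0,"rx":0,"ry":0,"rz":0,"fingers":1.5}]'
```

```text
time: 8.4
tcp_pos: [0.4789, -0.0873, 0.1628]
ee_rot: [-0.002, 1.0, 0.001, -0.0]
contact_force: [-4.5, 10.3, 2.4]
gripper_width: 0.0218
grip_force: 58.9
```

```bash
python3 -m pendant '[{"dx":0.13,"dy":0,"dz":-0.4,"rx":0,"ry":0,"rz":0,"fingers":1.5},{"dx":0.27,"dy":0,"dz":-0.77,"rx":0,"ry":0,"rz":0,"fingers":1.5},{"dx":0.42,"dy":0,"dz":-1.15,"rx":0,"ry":0,"rz":0,"fingers":1.5},{"dx":0.58,"dy":0,"dz":-1.52,"rx":0,"ry":0,"rz":0,"fingers":1.5},{"dx":0.58,"dy":0,"dz":-1.52,"rx":0,"ry":0,"rz":0,"fingers":1.5}]'
```

```text
time: 8.9
tcp_pos: [0.4842, -0.0869, 0.1766]
ee_rot: [-0.002, 1.0, 0.001, -0.001]
contact_force: [-2.8, 9.2, -3.3]
gripper_width: 0.022
grip_force: 58.9
```

```bash
python3 -m pendant '[{"dx":0.35,"dy":0,"dz":-0.74,"rx":0,"ry":0,"rz":0,"fingers":1.5},{"dx":0.73,"dy":0,"dz":-1.46,"rx":0,"ry":0,"rz":0,"fingers":1.5},{"dx":1.15,"dy":0,"dz":-2.15,"rx":0,"ry":0,"rz":0,"fingers":1.5},{"dx":1.6,"dy":0,"dz":-2.83,"rx":0,"ry":0,"rz":0,"fingers":1.5},{"dx":2.09,"dy":0,"dz":-3.48,"rx":0,"ry":0,"rz":0,"fingers":1.5},{"dx":2.61,"dy":0,"dz":-4.11,"rx":0,"ry":0,"rz":0,"fingers":1.5},{"dx":3.16,"dy":0,"dz":-4.71,"rx":0,"ry":0,"rz":0,"fingers":1.5},{"dx":3.74,"dy":0,"dz":-5.29,"rx":0,"ry":0,"rz":0,"fingers":1.5},{"dx":4.35,"dy":0,"dz":-5.83,"rx":0,"ry":0,"rz":0,"fingers":1.5},{"dx":4.98,"dy":0,"dz":-6.35,"rx":0,"ry":0,"rz":0,"fingers":1.5},{"dx":5.64,"dy":0,"dz":-6.83,"rx":0,"ry":0,"rz":0,"fingers":1.5},{"dx":6.32,"dy":0,"dz":-7.28,"rx":0,"ry":0,"rz":0,"fingers":1.5},{"dx":6.32,"dy":0,"dz":-7.28,"rx":0,"ry":0,"rz":0,"fingers":1.5},{"dx":6.32,"dy":0,"dz":-7.28,"rx":0,"ry":0,"rz":0,"fingers":1.5},{"dx":6.32,"dy":0,"dz":-7.28,"rx":0,"ry":0,"rz":0,"fingers":1.5},{"dx":6.32,"dy":0,"dz":-7.28,"rx":0,"ry":0,"rz":0,"fingers":1.5}]'
python3 - <<'E'
from h import *
snap('scene','s5'); snap('wrist','w5')
a=cv2.resize(cv2.imread('pics/s5.png')[130:290,190:350],(560,560))[:380]
b=cv2.resize(cv2.imread('pics/w5.png'),(280,210)); c=np.zeros((590,560,3),np.uint8); c[:380]=a; c[380:,:280]=b; cv2.imwrite('pics/c5.png',c)
P,d=cloud('s5'); im=d['image'].astype(int)
m=(P[...,0]>.54)&(P[...,0]<.63)&(P[...,1]>-.105)&(P[...,1]<-.045)&(P[...,2]>.06)&(P[...,2]<.2)&(im.min(-1)>110)
p=P[m]; k=np.polyfit(p[:,0],p[:,2],1); print(len(p),k,np.degrees(np.arctan(k[0])))
E
```

```text
time: 10.5
tcp_pos: [0.5479, -0.0861, 0.2476]
ee_rot: [-0.003, 1.0, 0.001, -0.002]
contact_force: [1.2, 10.2, -8.4]
gripper_width: 0.0217
grip_force: 59.2
581 [-0.80153227  0.57555343] -38.71330021899576
```

View pics/c5.png

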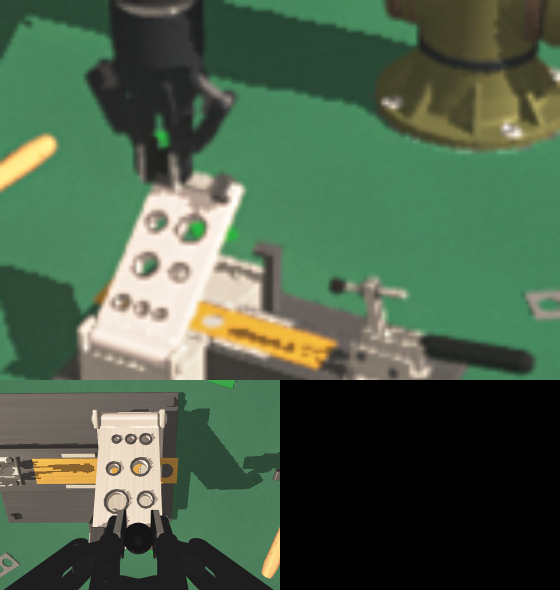

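The leaf stands at about 39°, with the ball held at (138,538) in the wrist inset. The clamp is open and the strip is in place. I'll settle briefly to check it is steady, then hand in.

```bash
python3 -m pendant '[{"dx":0,"dy":0,"dz":0,"rx":0,"ry":0,"rz":0,"fingers":1.5},{"dx":0,"dy":0,"dz":0,"rx":0,"ry":0,"rz":0,"fingers":1.5},{"dx":0,"dy":0,"dz":0,"rx":0,"ry":0,"rz":0,"fingers":1.5},{"dx":0,"dy":0,"dz":0,"rx":0,"ry":0,"rz":0,"fingers":1.5},{"dx":0,"dy":0,"dz":0,"rx":0,"ry":0,"rz":0,"fingers":1.5},{"dx":0,"dy":0,"dz":0,"rx":0,"ry":0,"rz":0,"fingers":1.5}]' && python3 -c "
from plant import job_done
print(job_done())"
```

```text
time: 11.2
tcp_pos: [0.5479, -0.0861, 0.2476]
ee_rot: [-0.003, 1.0, 0.001, -0.002]
contact_force: [1.1, 9.6, -8.4]
gripper_width: 0.0218
grip_force: 59.2
the job is handed in; nothing more can be done
None
```

I handed the job in at 11.2 s: the clamp is swung fully open, the latch is drawn, the leaf is held steady by the knob at about 39°, the strip is still in its guides and the tools were not touched; no verdict came back.

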